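Square the sample bar in the bench reader and shut its cover

ROBOT

A 6-joint arm with a two-finger parallel gripper is mounted at the origin on the work surface. World frame = base frame: x ahead of the robot, y to its left, z up, the work surface at z = 0. Lengths are in mm, angles in rad, forces in N, time in s.
With the tool pointing down it reaches from about 375 to 825 mm from the base axis. Payload 5.5 kg.
Tool frame: the origin (TCP) lies on the centre line of the jaws, within the pads' length; the fingertips stand 11 mm ahead of it and the grasp point (between the pads) lies 8 mm behind it; z points along the fingers, y is the direction in which the jaws open and shut (so a half turn about z gives the same grasp; the last joint's range is limited). The gripper opens to 85 mm and grips with 20 to 120 N. Pads are 22 mm wide; open, the fingers measure 114 mm over their backs; the gripper's body (76 mm by 85 mm) begins 54 mm behind the grasp point. The pads swing forward as they close: fully open they stand 13 mm farther back than shut.
Start: joints at [-1.148, 0.314, -0.047, 1.21, 0, 1.571], TCP at [246.186, -547.163, 242.299] pointing down, gripper open.
Joint ranges: [-2.67, 2.67], [-0.69, 1.73], [-1.03, 1.25], [-2.08, 2.16], [-1.42, 1.45], [-3.14, 3.14]. Speed limits (rad/s): [2.39, 2.39, 3.01, 3.14, 3.14, 3.14].

INTERFACE

Orientations are given as a unit quaternion [w, x, y, z].
In Python, from bench import status, read_camera, camera_params, ticket gives the robot as it stands. The module is installed in compiled form; this text tells all that it offers.
- The arm moves only by the shell command python3 -m jog 'ROWS' [FORCE]. ROWS is JSON, a list of rows, each a list of 3 entries, a list of its own where there are three numbers: the shift along the tool's x, y, z in mm, then the turn, a rotation vector about the tool's x, y, z in rad, then the finger opening in mm, from 0 to 85.4. In form: [[[x, y, z], [rx, ry, rz], claw], ...]. A call has 1 to 20 rows; each row is the pose to reach, as a shift and turn from the pose commanded when the call began, along the tool's axes at that moment; what a row does not reach only later rows make up. A row lasts 1/12 s, in which the tool goes at most 41.7 mm and 7.16 degrees, less where a joint would pass 70% of its speed; a pose out of reach is approached as far as the arm can. A call with a gripper value outside its range is refused whole. The fingers move at their own pace and stop on an object; FORCE is the grip in N (left out, the last holds). Time passes only in rows, so rows that repeat a pose let the fingers close. It gives the time, the measured TCP pose, the force and the opening at its end, in the units of the state.
- status.sense(): the state, without advancing time (a new reading comes with each control period).
- read_camera(name): name is "side" or "top"; returns (picture, depth): 480x640x3 uint8, red, green, blue; 480x640 float32, mm along the optical axis (not along the pixel's ray), 0 where there is no reading.
- camera_params(name): a dict with "fovy" (degrees; the focal length in pixels is half the picture's height over the tangent of half this angle, whatever the lens; pixels are square), "cx", "cy" (the principal point, pixels), "camera_from_world" (4x4, takes a point from world to camera coordinates). Camera axes: x right, y down, z forward; pixel columns grow to the right and rows downward; lengths in mm; the calibration is good to about 2 mm. A picture is of the moment at which its call begins. camera_params takes no time and is no camera call.
- ticket.sign_off(): hands the job in, once; it reports no verdict.
The state is a dict: "time_s": time; "joints": joint angles; "qd": joint speeds; "joint_efforts": joint torques, N m; "tcp_pos": TCP position; "tool_rot": TCP orientation; "force": force on the tool from outside, world axes, zero at the start; "wrist_torque": the same for the moment, N m; "gripper_width": finger opening in mm.
Only numpy, scipy, OpenCV 4.12 (cv2) and the standard library are available. Lean on these libraries where they do the work, as an engineer would, in place of code of your own. Each camera call takes 0.05 s, during which the arm holds its last target. There are 200 camera calls.

TASK

Inside the open bay of the bench reader, push the long sample bar across the deck, without lifting it, until its whole long side lies flush against the steel rail at the far side of the bay. Only then slide the reader's flat cover by its handle over the bay until it is fully shut, leaving the bar flush underneath. Leave the short spare bar and the tweezers beside the reader, and the small box on top of it, where they are.

Things in the scene. Friction and masses are not known exactly. Their poses are not given: they have to be found in the camera images.
- reader: white low bench instrument, fixed; origin at bench height under the centre of its open bay; x points from the near wall to the rail, y along the rail towards the parked cover, z up. Footprint x -100 to 155, y -120 to 345 mm. Bay: open-topped recess, flat deck 30 mm above the bench, x -80 to 80, y -105 to 105; near wall x -100 to -80, end wall y -120 to -105, solid housing from y 105, all 58 mm above the bench.
- rail_mid (a point): middle of the foot of the steel rail's face, where it meets the deck: 80 mm along x from the reader's origin, 30 mm above the bench. Axes as the reader's: x points into the rail, y along it. The straight rail stands 28 mm above the deck, x = 80 to 95 in the reader's frame; behind it, x = 95 to 155, an electronics box 70 mm above the bench.
- sample_bar: loose plain aluminium bar, 160 mm long (its own y), 25 mm wide (x), 20 mm high, about 0.15 to 0.31 kg, eight dark square cells on its top; lies flat and askew on the bay's deck, 45 to 68 mm from the rail to its centre line. Origin at the centre of its underside; its y lies within 0.3 rad of the reader's y. Flush, its origin is 12.5 mm from the rail face.
- cover (a joint): flat grey cover, plate 186 x 226 x 6 mm, sliding along the reader's y on the walls (top 64 mm above the bench). Value in m: 0 = fully shut over the bay, against a stop; 0.22 = fully parked over the housing; starts at 0.195 to 0.22. Takes about 2 N plus 6 N per m/s and stays where it is left. Shutting moves it towards the reader's -y.
- cover_grip (a point): top centre of the cover's black handle rib: 70 mm long along the reader's x, 14 mm thick along y, standing 30 mm above the plate; the top is 94 mm above the bench. It is at the plate's centre, so at x = 0, y = cover joint value in the reader's frame. Axes as the reader's.
- short_bar: bystander: a shorter bar of the same kind, 100 x 25 x 20 mm, on the bench beside the reader; origin at the centre of its underside, long axis y
- tweezers: bystander: steel tweezers 126 mm long along own x, 6 mm high, on the bench in front of the reader; origin at the centre underneath
- cell_box: bystander: small lidded box 41 x 61 x 28 mm on the reader's electronics box; origin at the centre of its underside
Not all that is in view belongs to the job. Leave any blue, brown or yellow look-alike of the sample_bar alone.

How it is judged (in metres and radians):
On the way, in this order (a step that is already met when the one before it is completed fails the run):
1. the sample bar lies flat on the deck and flush along the rail, with the cover still open (x of sample_bar in the frame of rail_mid between -0.0155 and -0.0095 m and angle between the y axis of sample_bar and the y axis of rail_mid, either way round below 0.02 rad and z of sample_bar in the frame of rail_mid between -0.004 and 0.004 m and y of sample_bar in the frame of rail_mid between -0.035 and 0.035 m and linear speed of sample_bar below 0.01 m/s and value of joint cover above 0.1 m), for 0.2 s.
2. the cover is slid fully shut (value of joint cover below 0.005 m), for 0.2 s.
At the end, for the whole second after the job is handed in: The bar lies flat and still on the deck against the rail: its centre line 12.5 mm from the rail face within 3 mm, parallel to it within 0.02 rad, not more than 35 mm off the bay's middle along the rail; the cover is within 5 mm of fully shut (x of sample_bar in the frame of rail_mid between -0.0155 and -0.0095 m and angle between the y axis of sample_bar and the y axis of rail_mid, either way round below 0.02 rad and z of sample_bar in the frame of rail_mid between -0.004 and 0.004 m and y of sample_bar in the frame of rail_mid between -0.035 and 0.035 m and linear speed of sample_bar below 0.01 m/s and value of joint cover below 0.005 m and angular speed of sample_bar below 0.1 rad/s); the robot touches nothing.
It fails at once if the sample bar is lifted more than 10 mm off the deck (z of sample_bar in the frame of rail_mid above 0.01 m).
It fails at once if a bystander is moved more than 25 mm (distance of any of short_bar, tweezers, cell_box from where it was at the start of the episode above 0.025 m).
It also fails if it takes over 48 s, if anything falls off the work surface, if the arm or the gripper's body presses on something with over 40 N, if the wrist force passes 120 N, or if a joint passes its speed limit or range.

## Working session

There is one attempt and no reset: what is moved stays moved. The work goes in short steps, Python scripts to look and compute and a shell command to move; the robot and the scene stay as the last step left them, time stands still between calls to the robot, and variables do not carry over. Pictures are saved under pics/ and viewed, on a budget of 10 in all, crops included, one or two more only if the job needs it, and the job is handed in when it is done.

```bash
mkdir -p pics
python3 - <<'E'
from bench import status, read_camera, camera_params
import cv2, numpy as np
print(status.sense())
for n in("top","side"):
    p,d=read_camera(n); np.savez(f"{n}0.npz",p=p,d=d); cv2.imwrite(f"pics/{n}0.png",p[:,:,::-1]); print(camera_params(n))
E
```

```text
{'time_s': 0.0, 'joints': array([-1.14799627e+00,  3.14188222e-01, -4.80794938e-02,  1.21022198e+00,
        3.63466314e-05,  1.57077898e+00]), 'qd': array([-6.43791348e-04, -4.69981950e-04, -1.42734950e-06, -5.66247097e-04,
        9.48162321e-04,  5.05446844e-04]), 'joint_efforts': array([ 1.11627654e-03, -5.39584136e+01,  3.39751303e+01,  1.91883993e-02,
        1.71374736e-04,  6.49137384e-07]), 'tcp_pos': array([ 245.96632303, -546.64218152,  241.45704492]), 'tool_rot': array([-8.31650149e-04,  9.77735939e-01,  2.09837358e-01, -1.59882935e-04]), 'force': array([-0.29430645,  0.11524888,  0.06791023]), 'wrist_torque': array([-0.00170988, -0.02121815, -0.01612913]), 'gripper_width': 85.46230855675523}
{'fovy': 48.95570408203929, 'cx': 328.8838544108268, 'cy': 233.99571167229914, 'camera_from_world': array([[-1.24479438e-02, -9.99908313e-01, -5.33054951e-03,
        -3.52209045e+01],
       [-9.68654711e-01,  1.33812312e-02, -2.48050385e-01,
         5.90755161e+02],
       [ 2.48098971e-01,  2.07574463e-03, -9.68732467e-01,
         8.78413436e+02],
       [ 0.00000000e+00,  0.00000000e+00,  0.00000000e+00,
         1.00000000e+00]])}
{'fovy': 53.266914938387906, 'cx': 325.7098237508574, 'cy': 238.53531562692814, 'camera_from_world': array([[-8.32007447e-01, -5.54308577e-01,  2.24857591e-02,
         4.30495662e+02],
       [-3.49867783e-01,  4.92827371e-01, -7.96689222e-01,
         2.98440430e+02],
       [ 4.30530072e-01, -6.70718409e-01, -6.03970756e-01,
         5.69014185e+02],
       [ 0.00000000e+00,  0.00000000e+00,  0.00000000e+00,
         1.00000000e+00]])}
```

View pics/top0.png

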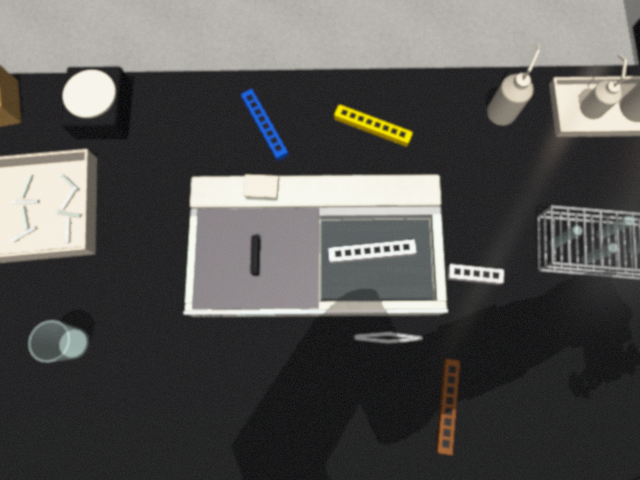

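View pics/side0.png

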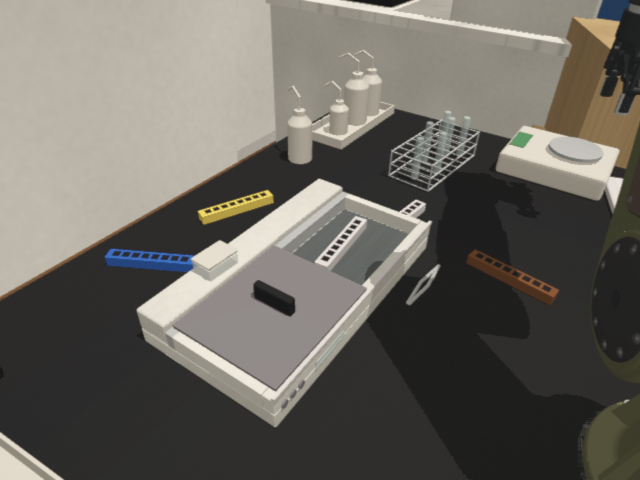

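The top view shows these candidates for the sample bar: white 8-cell bar in the bay (372,250), white 5-cell short bar (477,273), blue (264,124), yellow (373,124) and brown (449,407). By the description I choose the one at (372,250). Cover handle is at (255,255), tweezers at (388,338), cell box at (262,187).

```bash
cat > h.py <<'E'
import cv2, numpy as np
from bench import status, read_camera, camera_params
def cloud(n,d):
    c=camera_params(n); f=240/np.tan(np.radians(c["fovy"]/2)); T=np.linalg.inv(c["camera_from_world"])
    v,u=np.mgrid[:480,:640]; P=np.stack([(u-c["cx"])/f*d,(v-c["cy"])/f*d,d],-1)
    return P@T[:3,:3].T+T[:3,3]
def ray(n,uv,z):
    c=camera_params(n); f=240/np.tan(np.radians(c["fovy"]/2)); T=np.linalg.inv(c["camera_from_world"])
    uv=np.asarray(uv,float).reshape(-1,2); r=np.c_[(uv-[c["cx"],c["cy"]])/f,np.ones(len(uv))]@T[:3,:3].T
    return T[:3,3]+r*((z-T[2,3])/r[:,2])[:,None]
def rect(P):
    (c,s,a)=cv2.minAreaRect(P[:,:2].astype(np.float32)); return np.round(c,1),np.round(s,1),round(a,2)
def big(m,seed=None):
    k,l,s,c=cv2.connectedComponentsWithStats(m.astype(np.uint8))
    return l==(l[seed[1],seed[0]] if seed else 1+np.argmax(s[1:,4]))
E
python3 - <<'E'
from h import *
for n,bar in(("top",(366,247)),("side",(0,0))):
    z=np.load(n+"0.npz"); p,d=z["p"],z["d"]; W=cloud(n,d); Z=W[...,2]; ok=d>0
    roi=ok&(W[...,0]>300)&(W[...,0]<800)&(abs(W[...,1])<450)
    R=big(roi&(Z>45)&(Z<110)); print(n,"reader",rect(W[R]))
    for zz in(58,64,70):
        print(zz,[np.round(np.percentile(Z[R&(abs(Z-zz)<3)],50),1), (R&(abs(Z-zz)<3)).sum()])
    H=big(R&(Z>80)&(p.max(2)<70)); print("handle",rect(W[H]),H.sum(),Z[H].max())
    b=roi&(Z>42)&(Z<54)&(p.min(2)>110); B=big(b); print("bar",rect(W[B]),B.sum(),np.median(Z[B]), np.argwhere(B).mean(0)[::-1])
    k=big(roi&(Z>88)&(p.min(2)>120)); print("box",rect(W[k]),np.median(Z[k]))
    uv=np.argwhere(R)[:,::-1]
    if n=="top":
        print("bar ray",rect(ray(n,np.argwhere(B)[:,::-1],50)))
        print("handle ray",rect(ray(n,np.argwhere(H)[:,::-1],94)))
        bx=big(roi&(abs(Z-70)<4)&(W[...,0]>500)&(p.min(2)>140)); print("ebox ray",rect(ray(n,np.argwhere(bx)[:,::-1],70)))
        cv2.imwrite("pics/crop.png",cv2.resize(p[190:320,180:460,::-1],None,fx=2.8,fy=2.8,interpolation=cv2.INTER_CUBIC))
        for q in [(340,268),(400,280),(380,225)]: print("deck",W[q[1],q[0]])
E
```

```text
top reader (array([579.5, -16.5]), array([466.6, 257.2]), 89.72)
58 [np.float64(58.1), np.int64(4473)]
64 [np.float64(63.6), np.int64(12719)]
70 [np.float64(69.3), np.int64(6145)]
handle (array([551.7,  88.4]), array([11.8, 68.2]), 89.94) 280 97.45729658704465
bar (array([ 566.1, -120.9]), array([ 26.3, 159.6]), 5.18) 1052 49.37290390248745 [371.40494297 249.93821293]
box (array([677.7,  80.8]), array([61. , 42.5]), 86.91) 97.32299733785544
bar ray (array([ 564.8, -120.8]), array([ 26.9, 159.4]), 5.07)
handle ray (array([550.2,  87.8]), array([69.8, 12.3]), 1.2)
ebox ray (array([675.4, -17.7]), array([462.3,  60.1]), 89.64)
deck [536.48552122 -62.82384336  26.98639056]
deck [ 511.88300141 -173.44301401   29.90228965]
deck [ 618.8707817  -140.62452384   26.47857485]
side reader (array([578.1, -18. ]), array([467.5, 257.8]), 89.66)
58 [np.float64(57.8), np.int64(3675)]
64 [np.float64(63.7), np.int64(15029)]
70 [np.float64(69.7), np.int64(5232)]
handle (array([550.5,  90.5]), array([13.8, 68. ]), 89.7) 533 95.81452004837809
bar (array([480.7,  35.6]), array([526.8, 221.1]), 61.25) 1463 47.89857806655425 [283.81476418 342.98359535]
box (array([676.7,  80.5]), array([61.8, 43.7]), 87.84) 97.48683695397409
```

View pics/crop.png

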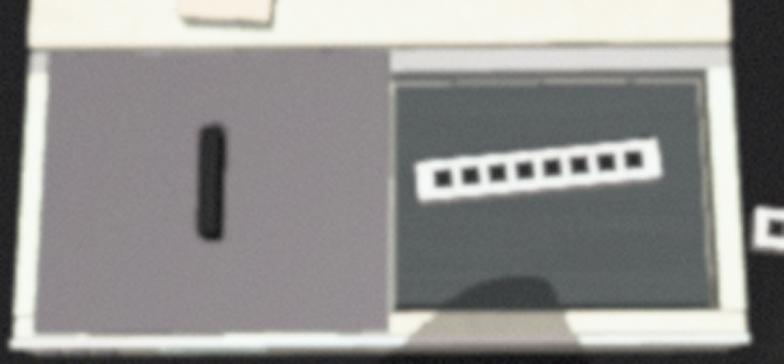

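The crop confirms that the plain white 8-cell bar is the one inside the bay. Everything fits the sizes given:
- **Reader:** origin about (551,-129.6), yaw about -0.005, rail face x about 631.
- **Bar:** centre (565,-121), yaw +0.09, top at z about 50.
- **Cover:** joint about 0.218.

Plan: open jaws with their axis along the rail, so the two fingers push the bar and square it up.

```bash
python3 -m jog '[[[418,-274,80],[0,0,-2.714],85],[[418,-274,80],[0,0,-2.714],85],[[418,-274,80],[0,0,-2.714],85],[[418,-274,80],[0,0,-2.714],85],[[418,-274,80],[0,0,-2.714],85],[[418,-274,80],[0,0,-2.714],85],[[418,-274,80],[0,0,-2.714],85],[[418,-274,80],[0,0,-2.714],85],[[418,-274,80],[0,0,-2.714],85],[[418,-274,80],[0,0,-2.714],85],[[418,-274,80],[0,0,-2.714],85],[[418,-274,80],[0,0,-2.714],85],[[418,-274,80],[0,0,-2.714],85],[[418,-274,80],[0,0,-2.714],85],[[418,-274,80],[0,0,-2.714],85],[[418,-274,80],[0,0,-2.714],85],[[418,-274,80],[0,0,-2.714],85],[[418,-274,80],[0,0,-2.714],85],[[418,-274,80],[0,0,-2.714],85],[[418,-274,80],[0,0,-2.714],85]]'; python3 -c "from bench import status;s=status.sense();print(s['joints'],s['tool_rot'])"
```

```text
time_s: 1.77
tcp_pos: [514.6, -125.7, 161.9]
tool_rot: [-0.0, 0.106, 0.994, 0.0]
force: [0.1, 1.3, 0.2]
gripper_width: 85.0
[-2.39521308e-01  2.30548141e-01 -3.45726654e-01  9.95438760e-01
  1.03761145e-05 -2.69310241e-02] [-4.53860754e-04  1.06095081e-01  9.94355884e-01  6.60608701e-05]
```

```bash
python3 -m jog '[[[0,0,0],[0,0,-0.208],85],[[0,0,40],[0,0,-0.208],85],[[0,0,70],[0,0,-0.208],85],[[0,0,90],[0,0,-0.208],85],[[0,0,105],[0,0,-0.208],85],[[0,0,108],[0,0,-0.208],85],[[0,0,108],[0,0,-0.208],85]]'
python3 - <<'E'
from h import *
print(status.sense()['tool_rot'])
p,d=read_camera("side"); W=cloud("side",d); cv2.imwrite("pics/side1.png",cv2.resize(p[140:360,230:500,::-1],None,fx=2.5,fy=2.5))
m=(d>0)&(abs(W[...,0]-515)<14)&(abs(W[...,1]+125)<62)&(p.max(2)<90)&(W[...,2]>32)
for s in(-1,1):
    k=m&((W[...,1]+125)*s>35); print(s,np.sort(W[k][:,2])[:8].round(1), k.sum())
E
```

```text
time_s: 2.35
tcp_pos: [513.7, -125.5, 53.1]
tool_rot: [-0.001, 0.005, 1.0, 0.0]
force: [-0.1, -0.0, 0.9]
gripper_width: 84.9
[-1.45450232e-03  5.40273271e-03  9.99984289e-01  3.40128042e-04]
-1 [54.  54.7 55.  55.1 55.4 55.5 56.1 56.6] 252
1 [32.2 32.3 56.9 61.4 61.8 62.  62.5 63.5] 2268
```

View pics/side1.png

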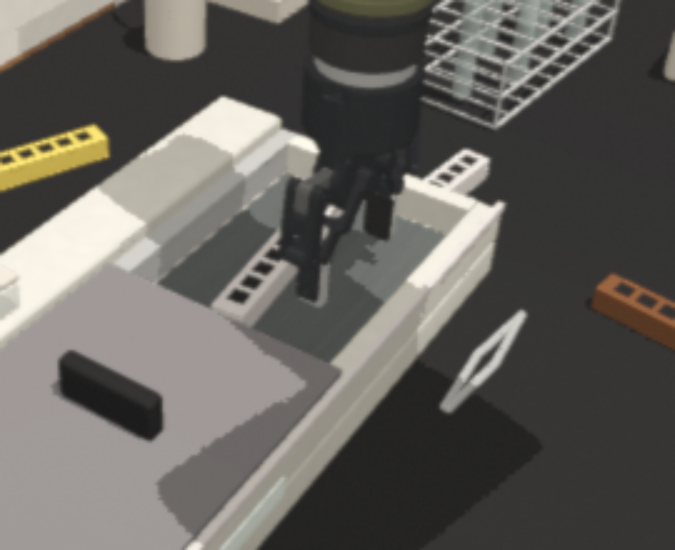

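The side view shows both fingertips at about z 54 with the TCP at 53, behind the bar and clear of the walls. I'll lower the tool 17 mm, then push along +x (tool -x).

```bash
python3 -m jog '[[[0,0,6],[0,0,0],85],[[0,0,12],[0,0,0],85],[[0,0,16],[0,0,0],85],[[0,0,16],[0,0,0],85]]'; python3 -m jog '[[[-5,0,0],[0,0,0],85],[[-10,0,0],[0,0,0],85],[[-15,0,0],[0,0,0],85],[[-20,0,0],[0,0,0],85],[[-25,0,0],[0,0,0],85],[[-30,0,0],[0,0,0],85],[[-35,0,0],[0,0,0],85],[[-40,0,0],[0,0,0],85],[[-45,0,0],[0,0,0],85],[[-50,0,0],[0,0,0],85],[[-55,0,0],[0,0,0],85],[[-60,0,0],[0,0,0],85],[[-65,0,0],[0,0,0],85],[[-70,0,0],[0,0,0],85],[[-70,0,0],[0,0,0],85]]'
```

```text
time_s: 2.73
tcp_pos: [514.6, -125.7, 37.7]
tool_rot: [-0.0, 0.005, 1.0, 0.0]
force: [-0.3, 0.2, -0.0]
gripper_width: 85.0
time_s: 3.98
tcp_pos: [586.5, -126.6, 38.4]
tool_rot: [0.001, 0.005, 1.0, -0.0]
force: [0.4, -0.3, -0.7]
gripper_width: 84.8
```

```bash
python3 -m jog '[[[-2,0,0],[0,0,0],85],[[-4,0,0],[0,0,0],85],[[-6,0,0],[0,0,0],85],[[-6,0,0],[0,0,0],85]]'
python3 - <<'E'
from h import *
p,d=read_camera("top"); cv2.imwrite("pics/top1.png",cv2.resize(p[190:320,180:460,::-1],None,fx=2.8,fy=2.8,interpolation=cv2.INTER_CUBIC))
E
```

```text
time_s: 4.32
tcp_pos: [591.2, -126.6, 38.3]
tool_rot: [0.0, 0.005, 1.0, 0.0]
force: [0.3, -0.3, -0.5]
gripper_width: 84.9
```

View pics/top1.png

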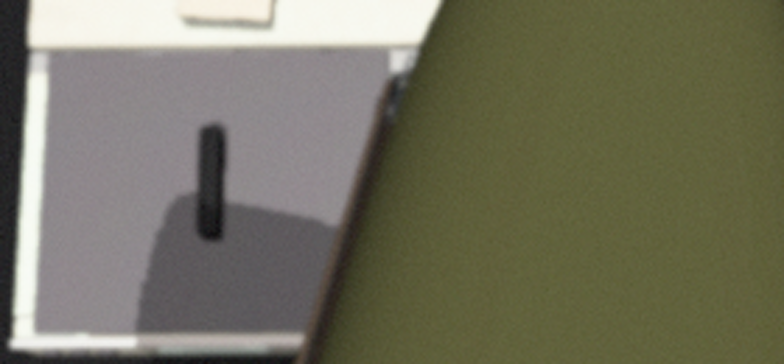

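The arm hides the bay from the top camera, so I'll go by force instead and keep pushing in small steps.

```bash
python3 -m jog '[[[-1,0,0],[0,0,0],85],[[-2,0,0],[0,0,0],85],[[-2,0,0],[0,0,0],85]]'; python3 -m jog '[[[-1,0,0],[0,0,0],85],[[-2,0,0],[0,0,0],85],[[-2,0,0],[0,0,0],85]]'; python3 -m jog '[[[-1,0,0],[0,0,0],85],[[-2,0,0],[0,0,0],85],[[-2,0,0],[0,0,0],85]]'
```

```text
time_s: 4.62
tcp_pos: [593.0, -126.6, 38.3]
tool_rot: [-0.0, 0.005, 1.0, -0.0]
force: [-0.5, -0.0, 1.0]
gripper_width: 85.0
time_s: 4.87
tcp_pos: [595.0, -126.7, 38.3]
tool_rot: [-0.0, 0.005, 1.0, -0.0]
force: [-1.5, -0.6, 1.0]
gripper_width: 85.1
time_s: 5.12
tcp_pos: [595.2, -126.6, 38.0]
tool_rot: [-0.002, 0.005, 1.0, -0.0]
force: [-6.2, -0.7, 4.8]
gripper_width: 85.3
```

The rail contact comes at x about 595, as predicted. I'll press a little more to square the bar, then retreat and lift.

```bash
python3 -m jog '[[[-1,0,0],[0,0,0],85],[[-2,0,0],[0,0,0],85],[[-2,0,0],[0,0,0],85]]'; python3 -m jog '[[[2,0,0],[0,0,0],85],[[5,0,0],[0,0,0],85],[[15,0,0],[0,0,0],85],[[30,0,0],[0,0,0],85],[[40,0,0],[0,0,0],85],[[40,0,-30],[0,0,0],85],[[40,0,-70],[0,0,0],85],[[40,40,-110],[0,0,0],85],[[40,80,-120],[0,0,0],85],[[40,120,-120],[0,0,0],85],[[40,160,-120],[0,0,0],85],[[40,200,-120],[0,0,0],85],[[40,240,-120],[0,0,0],85],[[40,280,-120],[0,0,0],85],[[40,280,-120],[0,0,0],85],[[40,280,-120],[0,0,0],85]]'
python3 - <<'E'
from h import *
p,d=read_camera("top"); W=cloud("top",d); Z=W[...,2]; cv2.imwrite("pics/top2.png",cv2.resize(p[170:330,200:460,::-1],None,fx=3,fy=3,interpolation=cv2.INTER_CUBIC))
b=(d>0)&(Z>43)&(Z<54)&(p.min(2)>110)&(W[...,0]>500)&(W[...,0]<632)&(W[...,1]>-232)&(W[...,1]<-26)
B=big(b); print(rect(W[B]),rect(ray("top",np.argwhere(B)[:,::-1],50)),B.sum())
E
```

```text
time_s: 5.37
tcp_pos: [595.3, -126.5, 37.8]
tool_rot: [-0.003, 0.005, 1.0, 0.0]
force: [-12.2, -1.0, 8.7]
gripper_width: 85.1
time_s: 6.7
tcp_pos: [562.2, 156.4, 158.4]
tool_rot: [0.001, 0.003, 1.0, 0.0]
force: [-0.3, -0.9, -0.1]
gripper_width: 85.1
(array([ 618.7, -137.6]), array([188.7,  26.6]), 89.92) (array([ 618.5, -137.9]), array([ 28.9, 189.3]), 0.06) 1098
```

View pics/top2.png

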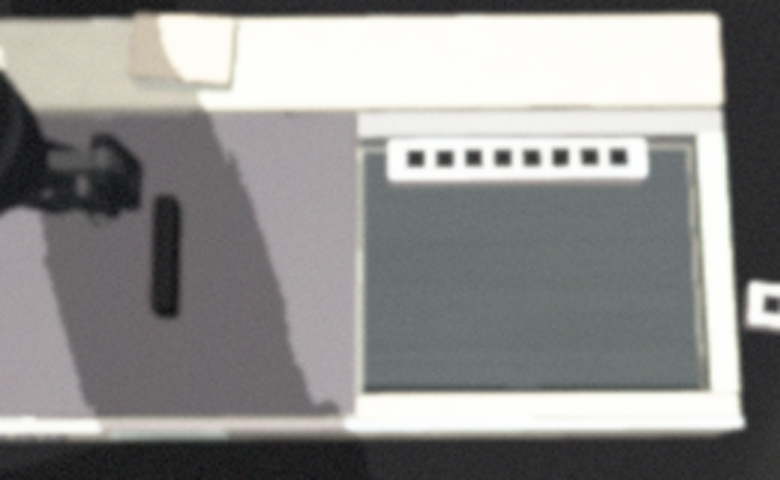

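The picture shows the bar straight along the rail, with its cells running from (416,158) to (619,157) in the crop. I'll check the angle and gap numerically from the cell centroids and the rail edge.

Run:
```python
from h import *
p,d=read_camera("top"); g=p.max(2); W=cloud("top",d)
m=((g<105)&(np.mgrid[:480,:640][0]>214)&(np.mgrid[:480,:640][0]<230)).astype(np.uint8)
k,l,s,c=cv2.connectedComponentsWithStats(m)
C=np.array([c[i] for i in range(1,k) if 5<s[i,4]<60 and s[i,2]<10 and 325<c[i][0]<420]); C=C[C[:,0].argsort()]
print(C.round(1).tolist()); w=ray("top",C,50); print(w.round(1)[:,:2].tolist())
print("bar centre",w.mean(0),"yaw",-np.polyfit(w[:,1],w[:,0],1)[0])
# electronics-box front edge, rail top / bar front edges by column gradients
G=cv2.cvtColor(p,cv2.COLOR_RGB2GRAY).astype(float)
def edge(r0,r1,c0,c1,z,sg):
    cols=np.arange(c0,c1); D=sg*np.diff(G[r0:r1,c0:c1],axis=0).clip(None if sg>0 else -1e9,None)
    D=np.clip(sg*np.diff(G[r0:r1,c0:c1],axis=0),0,None); r=(D*(np.arange(r0,r1-1)+.5)[:,None]).sum(0)/D.sum(0)
    q=ray("top",np.c_[cols,r],z); a,b=np.polyfit(q[:,1],q[:,0],1); return "yaw",-a,"x at -125",a*-125+b
print("bar front edge",edge(226,235,334,410,50,-1)); print("ebox edge",edge(202,210,330,430,70,-1))
print("near wall inner edge", edge(294,305,330,425,58,1))
```

```text
[[338.3, 222.5], [347.7, 222.5], [357.5, 222.2], [367.5, 222.2], [376.5, 222.0], [386.5, 222.0], [396.5, 221.8], [405.5, 221.8]]
[[618.4, -60.7], [618.1, -78.3], [618.5, -96.6], [618.3, -115.1], [618.3, -132.0], [618.1, -150.6], [618.1, -169.2], [617.9, -186.0]]
bar centre [ 618.21423526 -123.57674382   50.        ] yaw -0.003084123518154561
bar front edge ('yaw', np.float64(-0.00037959032019589336), 'x at -125', np.float64(603.1320111207566))
ebox edge ('yaw', np.float64(-0.005477682828859589), 'x at -125', np.float64(646.0904571465979))
near wall inner edge ('yaw', np.float64(-0.009286378134480215), 'x at -125', np.float64(471.2979216582279))
```

The bar is flush: centre 12.9 mm from the rail face, yaw within about 0.005 rad, 6 mm off the middle. Next I'll close the fingers and lower them behind the handle (+y side).

```bash
python3 -m jog '[[[12,0,0],[0,0,0],0],[[12,0,0],[0,0,0],0],[[12,0,0],[0,0,0],0],[[12,0,0],[0,0,0],0],[[12,0,0],[0,0,0],0],[[12,0,0],[0,0,0],0],[[12,0,0],[0,0,0],0],[[12,0,0],[0,0,0],0],[[12,0,30],[0,0,0],0],[[12,0,55],[0,0,0],0],[[12,0,70],[0,0,0],0],[[12,0,73],[0,0,0],0],[[12,0,73],[0,0,0],0]]' 30; python3 -m jog '[[[0,-10,0],[0,0,0],0],[[0,-20,0],[0,0,0],0],[[0,-28,0],[0,0,0],0],[[0,-34,0],[0,0,0],0],[[0,-38,0],[0,0,0],0],[[0,-42,0],[0,0,0],0],[[0,-46,0],[0,0,0],0],[[0,-50,0],[0,0,0],0]]'
```

```text
time_s: 7.88
tcp_pos: [549.0, 153.6, 84.2]
tool_rot: [-0.001, 0.005, 1.0, -0.0]
force: [-0.4, 0.6, 0.3]
gripper_width: 0.1
time_s: 8.55
tcp_pos: [549.7, 104.1, 85.6]
tool_rot: [0.0, 0.005, 1.0, 0.001]
force: [-1.1, 2.7, 1.6]
gripper_width: -0.0
```

```bash
python3 -m jog '[[[0,-10,0],[0,0,0],0],[[0,-20,0],[0,0,0],0],[[0,-30,0],[0,0,0],0],[[0,-40,0],[0,0,0],0],[[0,-50,0],[0,0,0],0],[[0,-60,0],[0,0,0],0],[[0,-70,0],[0,0,0],0],[[0,-80,0],[0,0,0],0],[[0,-90,0],[0,0,0],0],[[0,-100,0],[0,0,0],0],[[0,-110,0],[0,0,0],0],[[0,-120,0],[0,0,0],0],[[0,-130,0],[0,0,0],0],[[0,-140,0],[0,0,0],0],[[0,-150,0],[0,0,0],0],[[0,-160,0],[0,0,0],0],[[0,-170,0],[0,0,0],0],[[0,-180,0],[0,0,0],0],[[0,-190,0],[0,0,0],0],[[0,-195,0],[0,0,0],0]]'; python3 -m jog '[[[0,-4,0],[0,0,0],0],[[0,-8,0],[0,0,0],0],[[0,-10,0],[0,0,0],0],[[0,-10,0],[0,0,0],0]]';  python3 -m jog '[[[0,-2,0],[0,0,0],0],[[0,-4,0],[0,0,0],0],[[0,-4,0],[0,0,0],0]]'
```

```text
time_s: 10.22
tcp_pos: [547.1, -92.6, 85.2]
tool_rot: [-0.0, 0.006, 1.0, -0.0]
force: [0.5, 3.1, 1.0]
gripper_width: 0.2
time_s: 10.55
tcp_pos: [546.9, -101.7, 85.2]
tool_rot: [-0.0, 0.006, 1.0, -0.0]
force: [0.1, 1.1, -0.6]
gripper_width: 0.2
time_s: 10.8
tcp_pos: [546.7, -105.2, 85.1]
tool_rot: [-0.0, 0.005, 1.0, -0.0]
force: [-0.3, 1.2, 0.6]
gripper_width: -0.2
```

```bash
python3 -m jog '[[[0,-2,0],[0,0,0],0],[[0,-4,0],[0,0,0],0],[[0,-4,0],[0,0,0],0]]';  python3 -m jog '[[[0,-2,0],[0,0,0],0],[[0,-4,0],[0,0,0],0],[[0,-4,0],[0,0,0],0]]'; python3 -m jog '[[[0,-2,0],[0,0,0],0],[[0,-3,0],[0,0,0],0],[[0,-3,0],[0,0,0],0]]'
```

```text
time_s: 11.05
tcp_pos: [546.8, -109.4, 85.2]
tool_rot: [-0.0, 0.005, 1.0, -0.0]
force: [-1.2, 2.0, 0.9]
gripper_width: -0.2
time_s: 11.3
tcp_pos: [546.8, -110.4, 85.2]
tool_rot: [-0.0, 0.005, 1.0, 0.003]
force: [-1.4, 10.7, 2.5]
gripper_width: -0.0
time_s: 11.55
tcp_pos: [546.7, -110.5, 85.3]
tool_rot: [-0.0, 0.004, 1.0, 0.006]
force: [-2.0, 20.6, 4.4]
gripper_width: 0.0
```

The cover stops firmly at TCP y about -110.5, as predicted. I'll back off, lift, move away and verify.

```bash
python3 -m jog '[[[0,4,0],[0,0,0],0],[[0,12,0],[0,0,0],0],[[0,25,0],[0,0,0],0],[[0,25,-30],[0,0,0],0],[[0,25,-70],[0,0,0],0],[[0,60,-110],[0,0,0],0],[[0,100,-120],[0,0,0],0],[[0,140,-120],[0,0,0],0],[[0,180,-120],[0,0,0],0],[[0,220,-120],[0,0,0],0],[[0,260,-120],[0,0,0],0],[[0,300,-120],[0,0,0],0],[[0,340,-120],[0,0,0],0],[[0,380,-120],[0,0,0],0],[[0,380,-120],[0,0,0],0],[[0,380,-120],[0,0,0],0]]'
python3 - <<'E'
from h import *
p,d=read_camera("top"); W=cloud("top",d); Z=W[...,2]; cv2.imwrite("pics/top3.png",p[:,:,::-1])
H=big((d>0)&(Z>80)&(Z<105)&(p.max(2)<70)&(abs(W[...,0]-551)<60)&(W[...,1]<60)); print("handle",rect(W[H]),rect(ray("top",np.argwhere(H)[:,::-1],94)))
E
```

```text
time_s: 12.88
tcp_pos: [550.7, 266.3, 205.0]
tool_rot: [0.0, 0.003, 1.0, -0.0]
force: [0.1, -0.7, -0.0]
gripper_width: -0.4
handle (array([ 549.7, -128.4]), array([13. , 66.5]), 89.22) (array([ 548.2, -127.9]), array([13.5, 68.1]), 89.57)
```

View pics/top3.png

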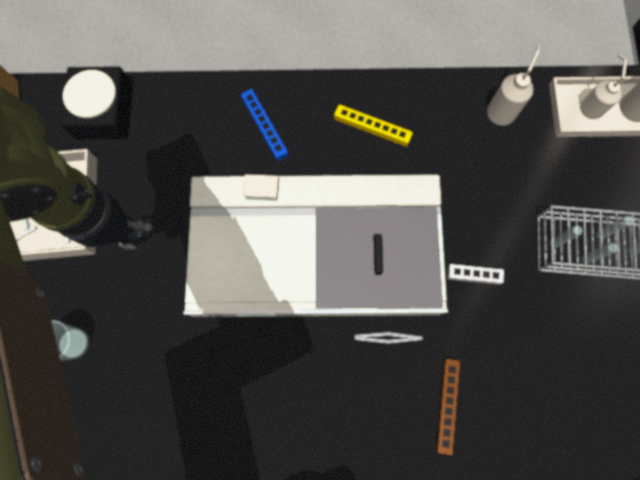

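The cover is over the bay with its handle at (378,254). The short bar (477,273), tweezers (388,338) and box (262,187) are unmoved, and the arm is clear. I'm handing in.

```bash
python3 -c "from bench import ticket;print(ticket.sign_off())"
```

```text
the job is handed in; nothing more can be done
None
```

I pushed the sample bar flush against the rail with the open two-finger jaw. I then slid the cover shut by pushing its handle with closed fingers, and handed the job in at about 13 s.

- **Bar, before covering:** its centre line was 12.9 mm from the rail face, against 12.5 mm for flush. It was parallel to the rail within about 0.005 rad and about 6 mm off the middle. The cells gave its yaw as -0.003; an edge fit gave -0.0004 and put the bar's front edge about 2.6 mm nearer the robot than the centre implies. I put that down to blur and the bar's side face.
- **Cover:** it ran onto its stop with 20 N of push. The handle measured y about -128 against an expected -129.6, so the joint reads about 1.5 mm, within the 2 mm calibration error.
- **Bystanders:** the short bar, tweezers and cell box looked unmoved in the last picture, and the arm was clear of everything.
- **Not checked:** the bar cannot be seen under the shut cover, so I could not measure it again there. The cover slides about 8 mm above the bar's top.

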